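Set a thin glass beaker on the laboratory balance

TASK

Pick up the smallest of the three open glass beakers and set it down upright in the middle of the balance's pan, then let go. Its wall is thin, so grip it only lightly, and set it down gently: do not drop it onto the pan, and never press hard on the balance or its pan. Leave the other two beakers standing where they are.

Things in the scene. Friction and masses are not known exactly. Their poses are not given: they have to be found in the camera images.
- beaker_small: The beaker to be weighed: open straight-walled clear glass, 46 mm outside diameter, 50 mm high, wall 3 mm, 50 to 80 g, standing on the bench. Origin at the centre of its underside, z up along its axis. It can be gripped across its outside from above at about mid height. It breaks if it is gripped with more than about 45 N a finger (90 N, both fingers added); a grip of 20 to 30 N is plenty.
- beaker_tall: Bystander: open glass beaker of the same 46 mm diameter but 95 mm high, standing on the bench. Origin at the centre of its underside, z up.
- beaker_wide: Bystander: open glass beaker, 70 mm diameter and 72 mm high, standing on the bench. Origin at the centre of its underside, z up.
- balance: White top-pan balance, fixed to the bench, 250 mm (its x) by 200 mm (its y), housing top 51 mm above the bench, keys and display on its -x side. Origin at the centre of its underside, z up. The balance, its pan included, must never be pressed with more than 20 N.
- pan_top (a point): Centre of the top face of the balance's round steel pan (diameter 120 mm, 4 mm thick), 67 mm above the bench when unloaded, 30 mm from the balance's origin along its +x; z up. The pan sinks a little under load. A beaker let go while its underside is still more than 15 mm above it counts as dropped.
- pan (a joint): Downward travel of the pan in m: 0 unloaded, 0.006 at its overload stop. A spring carries it: 2 N of load for each mm, so the stop is reached at 12 N.
Things that resemble listed ones, but are neither listed nor needed, are in the scene too. What is shaped like the beaker_small but blue or green is not meant.

How it is judged:
By the outcome, as a careful person would: the job done as asked, in the order asked, and still so for the second after the job is handed in, with the robot touching nothing.
It also fails if it takes over 43 s, if anything falls off the work surface, if the arm or the gripper's body presses on something with over 40 N, if the wrist force passes 120 N, or if a joint passes its speed limit or range.

ROBOT

A 6-joint arm with a two-finger parallel gripper is mounted at the origin on the work surface. World frame = base frame: x ahead of the robot, y to its left, z up, the work surface at z = 0. Lengths are in m, angles in degrees, forces in N, time in s.
With the tool pointing down it reaches from about 0.4 to 0.825 m from the base axis. Payload 7 kg.
Tool frame: the origin (TCP) lies at the centre of the arm's flange, where the gripper is bolted on; the fingertips stand 178 mm ahead of it and the grasp point (between the pads) lies 159 mm ahead of it (tip_reach is the distance from the TCP to the fingertips, in m); z points along the fingers, y is the line along which they close (so a half turn about z gives the same grasp; the last joint's range is limited). The gripper opens to 88 mm and grips with 3 to 60 N. Pads are 19 mm wide; open, the fingers measure 130 mm over their backs; the gripper's body (78 mm by 193 mm) begins 47 mm behind the grasp point.
Start: joints at [-49.612, 20.546, 0.682, 0, -70.136, -16.507], TCP at [0.273, -0.617, 0.405] pointing down, gripper open.
Joint ranges: [-176.03, 176.03], [-82.01, 121.73], [-58.28, 71.71], [-173.87, 95.51], [-174.79, -0.11], [-173.66, 173.66]. Speed limits (degrees/s): [136.94, 136.94, 172.46, 180, 180, 180].

INTERFACE

Orientations are given as [roll, pitch, yaw] about the fixed x, y, z axes, in that order (R = Rz(yaw) Ry(pitch) Rx(roll)).
In Python, from plant import * gives the robot as it stands.
- The arm moves only by the shell command python3 -m handwheel 'ROWS'. ROWS is JSON, a list of rows, each a list of 7 numbers: the opening, from -1 (shut) to 1 (fully open), then the shift along the tool's x, y, z as a fraction of full scale, then the turn, a rotation vector about the tool's x, y, z as a fraction of full scale. A call has 1 to 5 rows; each row shifts and turns the commanded pose from where the row before left it, along the tool's axes as they then stand; what a row does not reach is not made up. Full scale, the value 1, is 0.025 m for a shift and 6 degrees for a turn. A row lasts 1/8 s, in which the tool goes at most 62.5 mm and 10.7 degrees, less where a joint would pass 70% of its speed; a pose out of reach is approached as far as the arm can. A call with a number of a shift or a turn outside -1 to 1 is refused whole. A call with a gripper value outside its range is refused whole. The fingers move at their own pace and stop on an object; the grip force is fixed at half the most. Time passes only in rows, so rows that do not move let the fingers close. It gives the time, the measured TCP pose, the force, the opening and the grip force at its end, in the units of the state.
- get_obs(): the state, without advancing time (a new reading comes with each control period).
- snapshot(name): name is "side" or "top"; returns a dict with "color" (400x640x3 uint8, red, green, blue), "fx", "fy", "cx", "cy" (pixels), "k1" (the pictures are not rectified: a ray, as slopes to the right and down, at radius r is drawn at 1 + k1 r^2 times it, then the intrinsics apply), "R" (3x3) and "t" (3): a world point X has camera coordinates R X + t. Camera axes: x right, y down, z forward; pixel columns grow to the right and rows downward; lengths in m; the calibration is good to about 2 mm. A picture is of the moment at which its call begins. There is no depth.
- close_job(): hands the job in; it is judged then, once.
The state is a dict: "clock": time; "joint_pos": joint angles; "qvel": joint speeds; "tau": joint torques, N m; "tool_pos": TCP position; "orientation": TCP orientation; "force": force on the tool from outside, world axes, zero at the start; "moment": the same for the moment, N m; "opening": finger opening in m; "gripper_force": force on a finger pad.
Only numpy, scipy, OpenCV 4.12 (cv2) and the standard library are available. Lean on these libraries where they do the work, as an engineer would, in place of code of your own. Each camera call takes 0.05 s, during which the arm holds its last target. There are 200 camera calls.

## Working session

There is one attempt and no reset: what is moved stays moved. The work goes in short steps, Python scripts to look and compute and a shell command to move; the robot and the scene stay as the last step left them, time stands still between calls to the robot, and variables do not carry over. Pictures are saved under pics/ and viewed, at most 10 in all, crops included, and the job is handed in when it is done.

```bash
mkdir -p pics; python3 - <<'E'
from plant import *
import cv2,pickle
d={}
for n in("side","top"):
    s=snapshot(n); d[n]=s; cv2.imwrite(f"pics/{n}0.png",s["color"][:,:,::-1])
    print(n,s["fx"],s["fy"],s["cx"],s["cy"],s["k1"],s["R"],s["t"])
pickle.dump(d,open("cal.pkl","wb"))
print(get_obs())
E
```

```text
side 449.81205720620335 449.81205720620335 325.7622352365598 203.02976601462433 -0.12890568418371307 [[-0.99780862 -0.06202379  0.02304352]
 [-0.05347873  0.55091486 -0.83284623]
 [ 0.03896126 -0.83225349 -0.55302455]] [0.58003604 0.09269636 1.09863259]
top 461.3429685994256 461.3429685994256 325.0962737443988 199.59758183808333 0.03105751553220043 [[ 0.02318111 -0.99888173  0.04120589]
 [-0.9912633  -0.02831848 -0.1288221 ]
 [ 0.12984493 -0.03785965 -0.99081125]] [-0.01368175  0.58310658  0.99426202]
{'clock': 0.1, 'joint_pos': array([-4.96126997e+01,  2.05849498e+01,  6.40677702e-01, -1.62498654e-02,
       -7.01336765e+01, -1.65080999e+01]), 'qvel': array([-0.08119076, -0.01183834,  0.18221888,  0.08869047, -0.02869672,
       -0.09944754]), 'tau': array([ 2.14809631e-06, -5.84163487e+01,  2.93754923e+01,  7.01549470e+00,
        1.02858403e-02, -4.50492473e-05]), 'tool_pos': array([ 0.27319056, -0.61706969,  0.40386031]), 'orientation': array([ 1.79920923e+02, -7.50373649e-03, -1.56126327e+02]), 'force': array([-0.37875033,  0.99068737, -0.16371109]), 'moment': array([0.03579538, 0.02902929, 0.05490297]), 'gripper_force': 0.0, 'opening': 0.08754881178228024}
```

View pics/side0.png

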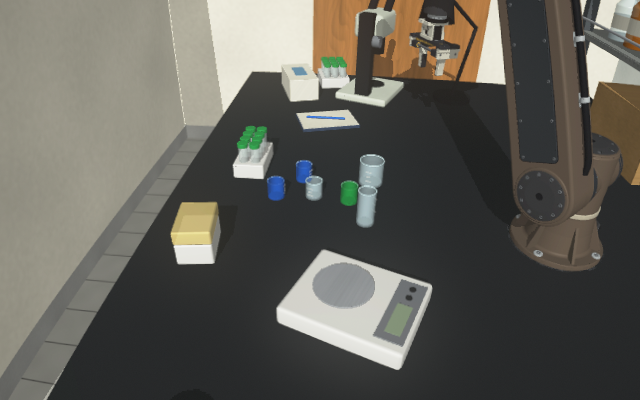

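View pics/top0.png

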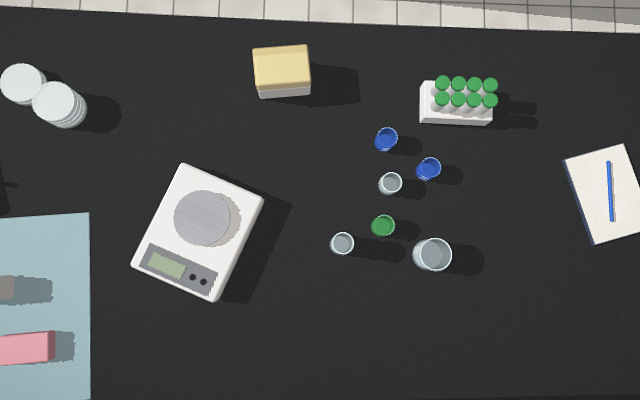

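Side view: the clear candidates are a short one at (314,188), a tall one at (367,206) and a wide one at (371,170). The blue ones at (304,171) and (276,188) and the green one at (349,192) are decoys. The short clear one fits; in the top view it is at (390,183). The pan is at side (344,285) and top (202,218). An enlarged crop should confirm this.

```bash
python3 - <<'E'
import cv2,numpy as np
a=cv2.imread("pics/side0.png")[150:235,260:400];b=cv2.imread("pics/top0.png")[120:275,320:460]
a=cv2.resize(a,(420,255)) if 0 else cv2.resize(a,None,fx=5.5,fy=5.5,interpolation=2)
cv2.imwrite("pics/c1.png",a)
b=cv2.resize(b,None,fx=3.8,fy=3.8,interpolation=2);cv2.imwrite("pics/c2.png",b)
E
```

```text
(no output)
```

View pics/c1.png

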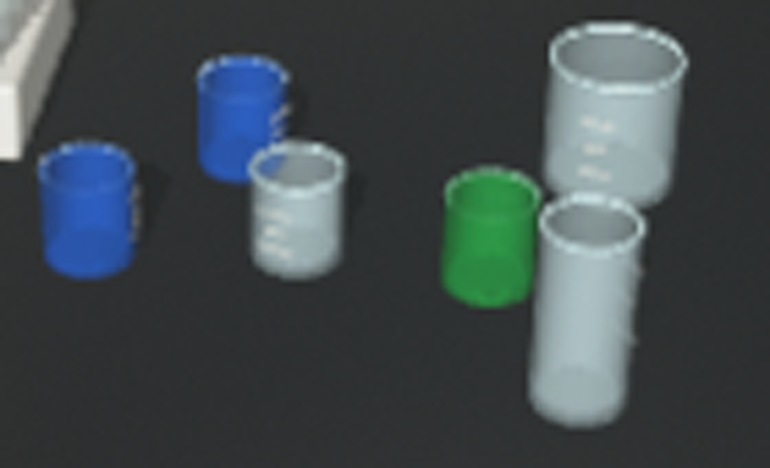

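View pics/c2.png

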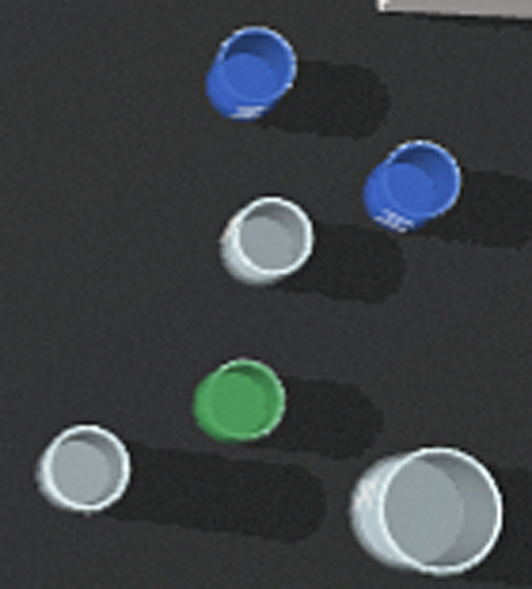

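The crop confirms it: the short clear beaker has its rim centre at about side (314,180) and top (391,182). One blue one stands close behind it and another diagonally beside it.

```bash
cat > h.py <<'E'
import pickle,numpy as np,cv2
from scipy.optimize import least_squares
d=pickle.load(open("cal.pkl","rb"))
def proj(n,X):
    s=d[n];c=s["R"]@X+s["t"];u=c[:2]/c[2];u=u*(1+s["k1"]*(u@u))
    return np.array([s["fx"]*u[0]+s["cx"],s["fy"]*u[1]+s["cy"]])
def tri(ps,pt):
    r=least_squares(lambda X:np.r_[proj("side",X)-ps,proj("top",X)-pt],[.6,-.2,.05]);return r.x,np.abs(r.fun).max()
E
python3 - <<'E'
from h import *
S=lambda x,y:((x+.5)/5.5-.5+260,(y+.5)/5.5-.5+150)
T=lambda x,y:((x+.5)/3.8-.5+320,(y+.5)/3.8-.5+120)
for n,s,t in[("small",(298,167.5),(270.5,238)),("blueA",(87,165),(255.5,70)),("blueB",(243,80),(415.5,183)),("green",(492,193),(243.5,400)),("tall",(592,222),(88.5,467)),("wide",(618,57),(441,510))]:
    print(n,*[np.round(v,4) for v in tri(S(*s),T(*t))])
# pan segmentation
e={}
for n,c in(("side",(344,285)),("top",(202,218))):
    im=cv2.imread(f"pics/{n}0.png");g=cv2.GaussianBlur(im,(3,3),0)
    m=np.zeros((402,642),np.uint8)
    cv2.floodFill(g,m,c,(0,0,255),(5,)*3,(5,)*3,4|cv2.FLOODFILL_MASK_ONLY|(255<<8)|cv2.FLOODFILL_FIXED_RANGE*0)
    m=m[1:-1,1:-1];k=max(cv2.findContours(m,0,2)[0],key=cv2.contourArea)
    e[n]=cv2.fitEllipse(cv2.convexHull(k));print(n,e[n],im[c[1],c[0]],cv2.boundingRect(k))
print(tri(e["side"][0],e["top"][0]))
E
```

```text
small [ 0.6244 -0.144   0.0507] 0.1993
blueA [ 0.7261 -0.1343  0.0514] 0.2844
blueB [ 0.6602 -0.23    0.0507] 0.0817
green [ 0.5287 -0.1286  0.0511] 0.165
tall [ 0.4856 -0.0357  0.0949] 0.4581
wide [ 0.4675 -0.2377  0.0713] 0.4579
side ((343.7024230957031, 285.0590515136719), (43.44279098510742, 60.79109573364258), 92.5328369140625) [147 146 142] (314, 264, 60, 42)
top ((206.3241729736328, 218.17308044433594), (56.013511657714844, 66.7673110961914), 94.9156265258789) [180 175 174] (174, 191, 66, 55)
(array([0.53223465, 0.25786063, 0.05558984]), np.float64(0.4343714430396801))
```

```bash
python3 - <<'E'
from h import *
print(tri((343.7,285.1),(202.0,218.4)))
# fit pan circle from known rim extents: bounding boxes of projected circle r=.06
def bb(n,X):
    P=np.array([proj(n,X+.06*np.array([np.cos(a),np.sin(a),0])) for a in np.linspace(0,6.28,90)]);return np.r_[P.min(0),P.max(0)]
for X in (tri((343.7,285.1),(202.0,218.4))[0],):
    print(bb("side",X),bb("top",X))
im=cv2.imread("pics/top0.png");c=cv2.resize(im[160:305,125:270],None,fx=4,fy=4,interpolation=2)
s=cv2.imread("pics/side0.png")[245:325,300:390];s=cv2.resize(s,(220,196))
cv2.imwrite("pics/pan.png",np.hstack([c,cv2.copyMakeBorder(s,0,c.shape[0]-196,0,0,0)]))
E
python3 -m handwheel '[[1,0,0,0,0,0,1],[1,0,0,0,0,0,1],[1,0,0,0,0,0,1],[1,0,0,0,0,0,1],[1,0,0,0,0,0,1]]'
python3 -m handwheel '[[1,0,0,0,0,0,1],[1,0,0,0,0,0,1],[1,0,0,0,0,0,1],[1,0,0,0,0,0,1],[1,0,0,0,0,0,0]]'
```

```text
(array([0.53170413, 0.26541182, 0.06264748]), np.float64(0.07266434676142808))
[312.522362   264.45106413 374.73339992 308.08585132] [173.45800464 190.79744185 230.27096567 246.60817625]
clock: 0.72
tool_pos: [0.2732, -0.6171, 0.4041]
orientation: [180.0, -0.0, 173.7]
force: [0.5, 0.3, 0.8]
opening: 0.0879
gripper_force: 0.0
clock: 1.35
tool_pos: [0.2732, -0.6171, 0.4042]
orientation: [180.0, -0.0, 149.9]
force: [-0.5, -0.1, -0.3]
opening: 0.0876
gripper_force: 0.0
```

View pics/pan.png

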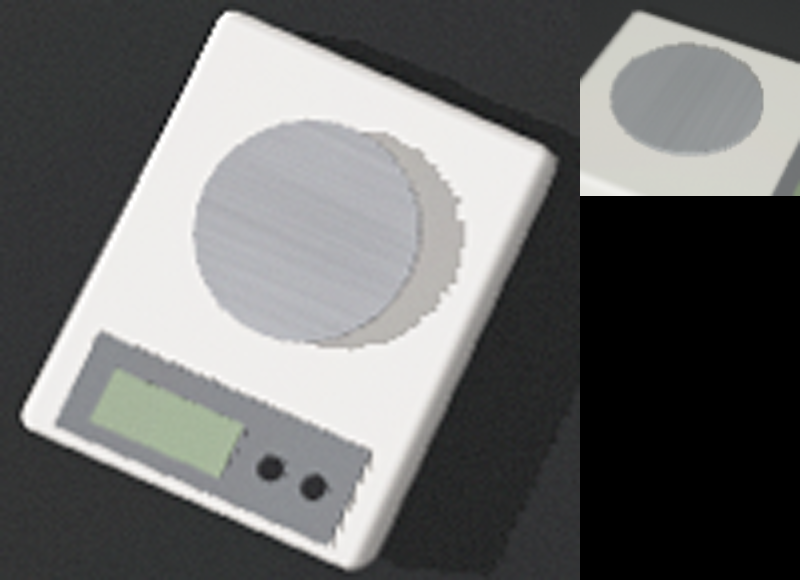

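The pan rim in the crop spans x 194–421, y 119–345, which is top centre ≈ (201.6,217.8). That puts pan_top at about (0.532, 0.266, 0.066). I'm moving towards the beaker, closing along about 60°, which runs between its neighbours.

```bash
python3 -m handwheel '[[1,-0.12,1,0.1,0,0,0],[1,-0.12,1,0.1,0,0,0],[1,-0.12,1,0.1,0,0,0],[1,-0.12,1,0.1,0,0,0],[1,-0.12,1,0.1,0,0,0]]'
python3 -m handwheel '[[1,-0.12,1,0.1,0,0,0],[1,-0.12,1,0.1,0,0,0],[1,-0.12,1,0.1,0,0,0],[1,-0.12,1,0.1,0,0,0],[1,-0.12,1,0.1,0,0,0]]' | head -3
python3 -m handwheel '[[1,-0.12,1,0.1,0,0,0],[1,-0.12,1,0.1,0,0,0],[1,-0.12,1,0.1,0,0,0],[1,-0.12,1,0.1,0,0,0],[1,-0.12,1,0.1,0,0,0]]' | head -3
python3 -m handwheel '[[1,-0.12,1,0.1,0,0,0],[1,-0.12,1,0.1,0,0,0],[1,-0.12,1,0.1,0,0,0],[1,-0.12,1,0.1,0,0,0],[1,-0.12,1,0.1,0,0,0]]' | head -3
python3 -m handwheel '[[1,-0.13,1,0.3,0,0,0],[1,-0.13,1,0.3,0,0,0],[1,0,1,0.3,0,0,0],[1,0,0.4,0.3,0,0,0],[1,0,0,0,0,0,0]]'
```

```text
clock: 1.98
tool_pos: [0.3493, -0.5159, 0.3919]
orientation: [180.0, -0.0, 150.0]
force: [-0.1, 0.5, 0.9]
opening: 0.0875
gripper_force: 0.0
clock: 2.6
tool_pos: [0.4251, -0.4153, 0.3795]
orientation: [180.0, -0.0, 150.0]
clock: 3.22
tool_pos: [0.5007, -0.3147, 0.367]
orientation: [-180.0, -0.0, 150.0]
clock: 3.85
tool_pos: [0.5768, -0.2138, 0.3545]
orientation: [180.0, -0.0, 149.9]
clock: 4.47
tool_pos: [0.6244, -0.1438, 0.3236]
orientation: [-179.9, -0.1, 149.9]
force: [-0.0, 0.3, 0.1]
opening: 0.088
gripper_force: 0.0
```

```bash
python3 -m handwheel '[[1,0,0,1,0,0,0],[1,0,0,1,0,0,0],[1,0,0,1,0,0,0],[1,0,0,0.8,0,0,0],[1,0,0,0.5,0,0,0]]'
python3 -m handwheel '[[1,0,0,0.5,0,0,0],[1,0,0,0.4,0,0,0],[1,0,0,0.26,0,0,0],[1,0,0,0,0,0,0]]'
python3 - <<'E'
from plant import *
import cv2,numpy as np
a=snapshot("side")["color"][130:235,240:400,::-1];b=snapshot("top")["color"][110:270,320:470,::-1]
a=cv2.resize(a,(480,315));b=cv2.resize(b,(320,341))
cv2.imwrite("pics/g.png",np.hstack([cv2.copyMakeBorder(a,0,26,0,0,0),b]))
E
```

```text
clock: 5.1
tool_pos: [0.6239, -0.1452, 0.2165]
orientation: [-180.0, -0.0, 149.8]
force: [-0.1, -0.1, 0.2]
opening: 0.0876
gripper_force: 0.0
clock: 5.6
tool_pos: [0.6242, -0.1446, 0.1878]
orientation: [-180.0, -0.0, 149.9]
force: [0.4, 0.7, -0.3]
opening: 0.0876
gripper_force: 0.0
```

View pics/g.png

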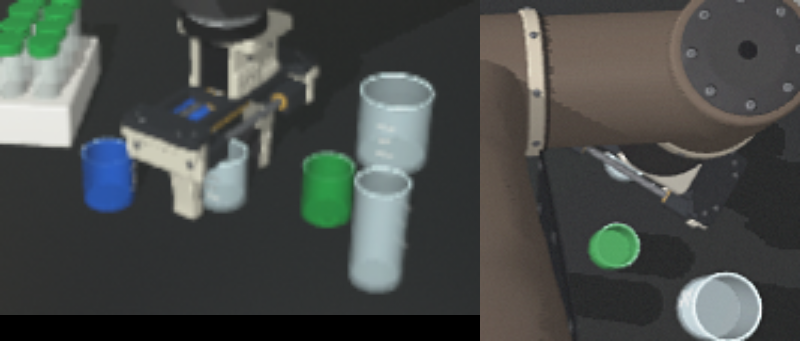

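The side crop shows the fingers straddling the clear beaker at crop (225,180), clear of the blue and green ones. I'm closing in stages.

```bash
python3 -m handwheel '[[0.15,0,0,0,0,0,0],[0.15,0,0,0,0,0,0],[0.15,0,0,0,0,0,0],[0.15,0,0,0,0,0,0],[0.15,0,0,0,0,0,0]]'|tail -3
python3 -m handwheel '[[0.0,0,0,0,0,0,0],[0,0,0,0,0,0,0],[0,0,0,0,0,0,0]]'
```

```text
force: [0.2, 0.6, -0.3]
opening: 0.0511
gripper_force: 0.0
clock: 6.7
tool_pos: [0.6243, -0.1446, 0.1882]
orientation: [180.0, -0.0, 149.9]
force: [-0.3, 0.3, -0.4]
opening: 0.0453
gripper_force: 30.0
```

```bash
python3 -m handwheel '[[0,0,0,-0.2,0,0,0],[0,0,0,-0.5,0,0,0],[0,0,0,-0.8,0,0,0],[0,0,0,-1,0,0,0],[0,0,0,-1,0,0,0]]'
python3 -m handwheel '[[0,0,0,-1,0,0,0],[0,0,0,-0.6,0,0,0],[0,0,0,-0.2,0,0,0],[0,0,0,0,0,0,0]]'
python3 - <<'E'
from plant import *
import numpy as np
from scipy.spatial.transform import Rotation as R
o=get_obs();r=R.from_euler("xyz",o["orientation"],degrees=True)
print(r.inv().apply(np.array([.532,.266,o["tool_pos"][2]])-o["tool_pos"])/.025)
E
```

```text
clock: 7.32
tool_pos: [0.6243, -0.1446, 0.2774]
orientation: [180.0, 0.0, 149.9]
force: [-0.0, 0.0, 0.1]
opening: 0.0453
gripper_force: 30.0
clock: 7.82
tool_pos: [0.6241, -0.1445, 0.3204]
orientation: [180.0, -0.0, 149.9]
force: [-0.8, -0.4, -0.9]
opening: 0.0452
gripper_force: 30.0
[1.14290284e+01 1.23533510e+01 4.13864569e-03]
```

```bash
python3 -m handwheel '[[0,0.4,0.43,0,0,0,0],[0,0.7,0.76,0,0,0,0],[0,0.9,0.97,0,0,0,0],[0,0.9,0.97,0,0,0,0],[0,0.9,0.97,0,0,0,0]]'|tail -2
python3 -m handwheel '[[0,0.9,0.97,0,0,0,0],[0,0.9,0.97,0,0,0,0],[0,0.9,0.97,0,0,0,0],[0,0.9,0.97,0,0,0,0],[0,0.9,0.97,0,0,0,0]]'|tail -2
python3 -m handwheel '[[0,0.9,0.97,0,0,0,0],[0,0.9,0.97,0,0,0,0],[0,0.7,0.76,0,0,0,0],[0,0.4,0.44,0,0,0,0],[0,0.23,0.26,0,0,0,0]]'
python3 -m handwheel '[[0,0,0,0.3,0,0,0],[0,0,0,0.2,0,0,0],[0,0,0,0,0,0,0]]'
python3 - <<'E'
from plant import *
import cv2
a=snapshot("side");b=a["color"][160:340,250:450,::-1]
cv2.imwrite("pics/p.png",cv2.resize(b,(600,540)))
E
```

```text
opening: 0.0452
gripper_force: 30.0
opening: 0.0451
gripper_force: 30.0
clock: 9.7
tool_pos: [0.5316, 0.2666, 0.3201]
orientation: [-179.9, -0.0, 149.9]
force: [-0.0, -0.2, 0.3]
opening: 0.0453
gripper_force: 30.0
clock: 10.07
tool_pos: [0.532, 0.2651, 0.3074]
orientation: [-179.9, -0.0, 149.8]
force: [0.1, 0.8, -1.4]
opening: 0.0451
gripper_force: 30.0
```

View pics/p.png

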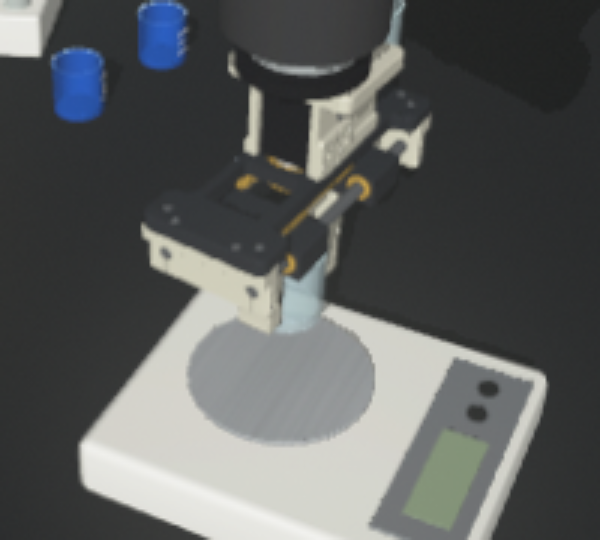

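The beaker is held upright over the pan, with its foot at crop (300,328) and the pan centre at (282,378). I'm lowering it and watching the force.

```bash
python3 -m handwheel '[[0,0,0,0.4,0,0,0],[0,0,0,0.5,0,0,0],[0,0,0,0.4,0,0,0],[0,0,0,0.3,0,0,0],[0,0,0,0.1,0,0,0]]'
python3 -m handwheel '[[0,0,0,0.1,0,0,0],[0,0,0,0.08,0,0,0],[0,0,0,0,0,0,0],[0,0,0,0,0,0,0]]'
```

```text
clock: 10.75
tool_pos: [0.532, 0.2659, 0.2649]
orientation: [-179.9, -0.0, 149.9]
force: [0.1, 0.2, -0.6]
opening: 0.0453
gripper_force: 30.0
clock: 11.25
tool_pos: [0.5321, 0.2659, 0.2613]
orientation: [180.0, 0.0, 149.9]
force: [0.1, 0.4, -0.7]
opening: 0.0452
gripper_force: 30.0
```

```bash
python3 -m handwheel '[[0,0,0,0.06,0,0,0],[0,0,0,0.06,0,0,0],[0,0,0,0.04,0,0,0],[0,0,0,0,0,0,0],[0,0,0,0,0,0,0]]'|sed -n 2,4p
python3 -m handwheel '[[0,0,0,0.04,0,0,0],[0,0,0,0,0,0,0],[0,0,0,0,0,0,0]]'|sed -n 2,4p
python3 -m handwheel '[[0,0,0,0.04,0,0,0],[0,0,0,0,0,0,0],[0,0,0,0,0,0,0]]'|sed -n 2,4p
```

```text
tool_pos: [0.5321, 0.2659, 0.2572]
orientation: [180.0, 0.0, 149.9]
force: [-0.8, -0.4, -1.6]
tool_pos: [0.5321, 0.2659, 0.2561]
orientation: [-180.0, -0.0, 149.9]
force: [0.1, -0.7, -0.2]
tool_pos: [0.5321, 0.2659, 0.2552]
orientation: [-180.0, 0.0, 149.9]
force: [0.4, -0.1, -1.1]
```

```bash
for i in 1; do python3 -m handwheel '[[0,0,0,0.04,0,0,0],[0,0,0,0,0,0,0],[0,0,0,0,0,0,0]]'|sed -n 2,4p; done
python3 - <<'E'
from plant import *
import numpy as np
f=[]
for i in range(6):
    snapshot("side"); f.append(get_obs()["force"][2])
print(np.mean(f),f)
E
```

```text
tool_pos: [0.5321, 0.2659, 0.2543]
orientation: [180.0, 0.0, 149.9]
force: [0.4, -0.3, 0.9]
1.1727931889806547 [np.float64(1.1330755385282754), np.float64(1.5734033231679985), np.float64(1.1547909475357734), np.float64(1.2122889415774432), np.float64(1.7063565017780977), np.float64(0.2568438812963387)]
```

Contact shows as about +1.2 N. I'm opening gently, then retreating straight up.

```bash
python3 -m handwheel '[[0.1,0,0,0,0,0,0],[0.15,0,0,0,0,0,0],[0.3,0,0,0,0,0,0],[0.5,0,0,0,0,0,0],[0.7,0,0,0,0,0,0]]'
python3 -m handwheel '[[0.8,0,0,0,0,0,0],[0.8,0,0,0,0,0,0],[0.8,0,0,-0.2,0,0,0],[0.8,0,0,-0.4,0,0,0],[0.8,0,0,-0.7,0,0,0]]'
python3 -m handwheel '[[0.8,0,0,-1,0,0,0],[0.8,0,0,-1,0,0,0],[0.8,0,0,-1,0,0,0],[0.8,0,0,-0.5,0,0,0],[0.8,0,0,0,0,0,0]]'
python3 - <<'E'
from plant import *
import cv2,numpy as np
a=snapshot("side")["color"][150:380,220:460,::-1];b=snapshot("top")["color"][110:310,120:470,::-1]
a=cv2.resize(a,(400,383));b=cv2.resize(b,(400,229))
cv2.imwrite("pics/f.png",np.hstack([a,cv2.copyMakeBorder(b,0,154,0,0,0)]))
E
```

```text
clock: 13.92
tool_pos: [0.5321, 0.2659, 0.2542]
orientation: [180.0, -0.0, 149.9]
force: [0.3, -0.2, 0.2]
opening: 0.0706
gripper_force: 0.0
clock: 14.55
tool_pos: [0.532, 0.2658, 0.2872]
orientation: [-180.0, -0.0, 149.9]
force: [0.4, 0.3, 0.5]
opening: 0.0786
gripper_force: 0.0
clock: 15.18
tool_pos: [0.5321, 0.2659, 0.3752]
orientation: [179.9, 0.0, 149.9]
force: [0.5, -0.7, -1.5]
opening: 0.0787
gripper_force: 0.0
```

View pics/f.png

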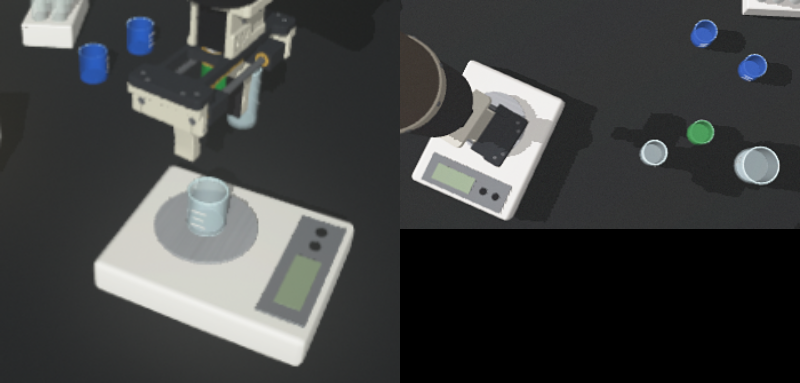

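The beaker stands upright: its base centre at crop (208,224) is on the pan centre at (206,226). The gripper is clear, and the tall and wide beakers have not moved.

```bash
python3 -c "
from plant import *
print(close_job())"
```

```text
the job is handed in; nothing more can be done
None
```

The small clear beaker is standing upright in the middle of the balance's pan, released with the gripper clear; the other two beakers were left where they stood, and the job is handed in.

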